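# Charge and pulse the grinding bowl

## Task

Charge the grinding bowl: drop every dark steel slug on the bench into a pocket of its own in the bowl, then set the loose cover on so that it sits centred and level on the rim. Then flip the yellow lock-off lever forward (away from the red paddle's side), squeeze the paddle fully against its post for a good two seconds, let it spring back, and flip the lever back to locked; leave the sample cup and the small beaker where they are.

Things in the scene. Friction and masses are not known exactly. Their poses are not given: they have to be found in the camera images.
- slug_0_center (a point): dark steel grinding slug, an eight-sided prism 24 mm across its flats and 24 mm tall (26 mm over the corners), 80 g; this is its centre, z along the prism axis, one flat pair faces x and one y (flats every 45 degrees). Stands upright on the bench at first; it grips and fits a pocket equally well lying on a flat. May be absent (None).
- slug_1_center (a point): dark steel grinding slug, an eight-sided prism 24 mm across its flats and 24 mm tall (26 mm over the corners), 80 g; this is its centre, z along the prism axis, one flat pair faces x and one y (flats every 45 degrees). Stands upright on the bench at first; it grips and fits a pocket equally well lying on a flat. May be absent (None).
- slug_2_center (a point): dark steel grinding slug, an eight-sided prism 24 mm across its flats and 24 mm tall (26 mm over the corners), 80 g; this is its centre, z along the prism axis, one flat pair faces x and one y (flats every 45 degrees). Stands upright on the bench at first; it grips and fits a pocket equally well lying on a flat. May be absent (None).
- slug_3_center (a point): dark steel grinding slug, an eight-sided prism 24 mm across its flats and 24 mm tall (26 mm over the corners), 80 g; this is its centre, z along the prism axis, one flat pair faces x and one y (flats every 45 degrees). Stands upright on the bench at first; it grips and fits a pocket equally well lying on a flat. May be absent (None).
- slug_4_center (a point): dark steel grinding slug, an eight-sided prism 24 mm across its flats and 24 mm tall (26 mm over the corners), 80 g; this is its centre, z along the prism axis, one flat pair faces x and one y (flats every 45 degrees). Stands upright on the bench at first; it grips and fits a pocket equally well lying on a flat. May be absent (None).
- slug_5_center (a point): dark steel grinding slug, an eight-sided prism 24 mm across its flats and 24 mm tall (26 mm over the corners), 80 g; this is its centre, z along the prism axis, one flat pair faces x and one y (flats every 45 degrees). Stands upright on the bench at first; it grips and fits a pocket equally well lying on a flat. May be absent (None).
- pocket_0 (a point): centre of the floor of one of the six identical open wedge-shaped pockets of the steel grinding bowl, 22 mm above the bench; the pocket is 28 mm deep up to the tops of the 5 mm thick spokes, 38 mm long radially and 38 mm wide in the middle. Pockets lie 43 mm from the bowl's axis, every 60 degrees.
- pocket_1 (a point): centre of the floor of one of the six identical open wedge-shaped pockets of the steel grinding bowl, 22 mm above the bench; the pocket is 28 mm deep up to the tops of the 5 mm thick spokes, 38 mm long radially and 38 mm wide in the middle. Pockets lie 43 mm from the bowl's axis, every 60 degrees.
- pocket_2 (a point): centre of the floor of one of the six identical open wedge-shaped pockets of the steel grinding bowl, 22 mm above the bench; the pocket is 28 mm deep up to the tops of the 5 mm thick spokes, 38 mm long radially and 38 mm wide in the middle. Pockets lie 43 mm from the bowl's axis, every 60 degrees.
- pocket_3 (a point): centre of the floor of one of the six identical open wedge-shaped pockets of the steel grinding bowl, 22 mm above the bench; the pocket is 28 mm deep up to the tops of the 5 mm thick spokes, 38 mm long radially and 38 mm wide in the middle. Pockets lie 43 mm from the bowl's axis, every 60 degrees.
- pocket_4 (a point): centre of the floor of one of the six identical open wedge-shaped pockets of the steel grinding bowl, 22 mm above the bench; the pocket is 28 mm deep up to the tops of the 5 mm thick spokes, 38 mm long radially and 38 mm wide in the middle. Pockets lie 43 mm from the bowl's axis, every 60 degrees.
- pocket_5 (a point): centre of the floor of one of the six identical open wedge-shaped pockets of the steel grinding bowl, 22 mm above the bench; the pocket is 28 mm deep up to the tops of the 5 mm thick spokes, 38 mm long radially and 38 mm wide in the middle. Pockets lie 43 mm from the bowl's axis, every 60 degrees.
- bowl_rim (a point): centre of the flat rim of the grinding bowl, 58 mm above the bench (rim inner radius 62, outer radius 69 mm; the bowl is fixed on an 80 mm radius, 14 mm high grey foot); z up. Spokes and hub end 8 mm below the rim.
- cover_seat (a point): the loose round cover of the bowl: centre of the underside of its 142 mm wide, 5 mm thick green disc, the face that rests on the rim; z up through the knob. Below the disc is a black plug 7 mm deep, radius 59 mm tapering to 54 mm, that drops inside the rim with 3 mm play; the cover stands on this plug at first. 250 g, any yaw fits.
- cover_knob (a point): middle of the cover's black round knob, 26 mm across, 34 mm tall, 22 mm above point cover_seat; the knob stands on the disc, whose top lies 17 mm below this point.
- squeeze_point (a point): on the fixed switch stand (blue post 30 mm thick in x, 44 mm wide in y, top 104 mm above the bench, on a 60 mm radius, 14 mm high foot): the place to squeeze, 81 mm above the bench and 23 mm below the post's top, midway between the pressed paddle's outer face (-18.5 mm in x) and the post's far face (+19 mm in x). Axes of the stand: x from the red paddle towards the post, z up.
- paddle_top (a point): top end of the red paddle (34 mm wide, 7 mm thick, 62 mm long, hinged at its lower end 34 mm above the bench) on the -x face of the blue post; at rest it leans away from the post by 0.2 rad, its outer face about 31 mm in front of (-x from) squeeze_point.
- paddle (a joint): paddle angle, rad: 0 released, 0.2 fully squeezed against the post; a spring brings it back; about 8 N at the upper end presses it home. It is blocked by the lock-off lever unless that is forward.
- lock_tip (a point): yellow ball (15 mm) at the tip of the lock-off lever, a 10 mm thick rod 40 mm long beside the post, in a plane 36 mm to +y of the stand's middle. It swings in the stand's x-z plane about a pivot that lies 88 mm above the bench and, in the stand's axes, 4 mm to +x and 36 mm to +y of squeeze_point.
- lock (a joint): lock-off lever angle, rad: 0 locked (leaning 0.6 rad from upright to the stand's -x, the paddle's side), 1.2 fully forward (leaning 0.6 rad to +x), paddle free. Stays where it is left; about 1 to 2 N moves it.
- sample_jar: white sample cup with a red lid, 56 mm wide, 60 mm tall; bystander, origin at the centre of its underside.
- beaker_small: small glass beaker, 46 mm wide, 59 mm tall; bystander, origin at the centre of its underside.
- cover: the cover as a whole; origin at the centre of the plug's underside, 7 mm below cover_seat.

How it is judged:
On the way, in this order (a step that is already met when the one before it is completed fails the run):
1. every slug lies in a pocket and the cover sits level on the rim (((horizontal distance between slug_0_center and pocket_0 below 0.016 m and height (world z) of slug_0_center below 0.042 m) or (horizontal distance between slug_0_center and pocket_1 below 0.016 m and height (world z) of slug_0_center below 0.042 m) or (horizontal distance between slug_0_center and pocket_2 below 0.016 m and height (world z) of slug_0_center below 0.042 m) or (horizontal distance between slug_0_center and pocket_3 below 0.016 m and height (world z) of slug_0_center below 0.042 m) or (horizontal distance between slug_0_center and pocket_4 below 0.016 m and height (world z) of slug_0_center below 0.042 m) or (horizontal distance between slug_0_center and pocket_5 below 0.016 m and height (world z) of slug_0_center below 0.042 m)) and ((horizontal distance between slug_1_center and pocket_0 below 0.016 m and height (world z) of slug_1_center below 0.042 m) or (horizontal distance between slug_1_center and pocket_1 below 0.016 m and height (world z) of slug_1_center below 0.042 m) or (horizontal distance between slug_1_center and pocket_2 below 0.016 m and height (world z) of slug_1_center below 0.042 m) or (horizontal distance between slug_1_center and pocket_3 below 0.016 m and height (world z) of slug_1_center below 0.042 m) or (horizontal distance between slug_1_center and pocket_4 below 0.016 m and height (world z) of slug_1_center below 0.042 m) or (horizontal distance between slug_1_center and pocket_5 below 0.016 m and height (world z) of slug_1_center below 0.042 m)) and ((horizontal distance between slug_2_center and pocket_0 below 0.016 m and height (world z) of slug_2_center below 0.042 m) or (horizontal distance between slug_2_center and pocket_1 below 0.016 m and height (world z) of slug_2_center below 0.042 m) or (horizontal distance between slug_2_center and pocket_2 below 0.016 m and height (world z) of slug_2_center below 0.042 m) or (horizontal distance between slug_2_center and pocket_3 below 0.016 m and height (world z) of slug_2_center below 0.042 m) or (horizontal distance between slug_2_center and pocket_4 below 0.016 m and height (world z) of slug_2_center below 0.042 m) or (horizontal distance between slug_2_center and pocket_5 below 0.016 m and height (world z) of slug_2_center below 0.042 m)) and ((horizontal distance between slug_3_center and pocket_0 below 0.016 m and height (world z) of slug_3_center below 0.042 m) or (horizontal distance between slug_3_center and pocket_1 below 0.016 m and height (world z) of slug_3_center below 0.042 m) or (horizontal distance between slug_3_center and pocket_2 below 0.016 m and height (world z) of slug_3_center below 0.042 m) or (horizontal distance between slug_3_center and pocket_3 below 0.016 m and height (world z) of slug_3_center below 0.042 m) or (horizontal distance between slug_3_center and pocket_4 below 0.016 m and height (world z) of slug_3_center below 0.042 m) or (horizontal distance between slug_3_center and pocket_5 below 0.016 m and height (world z) of slug_3_center below 0.042 m)) and ((horizontal distance between slug_4_center and pocket_0 below 0.016 m and height (world z) of slug_4_center below 0.042 m) or (horizontal distance between slug_4_center and pocket_1 below 0.016 m and height (world z) of slug_4_center below 0.042 m) or (horizontal distance between slug_4_center and pocket_2 below 0.016 m and height (world z) of slug_4_center below 0.042 m) or (horizontal distance between slug_4_center and pocket_3 below 0.016 m and height (world z) of slug_4_center below 0.042 m) or (horizontal distance between slug_4_center and pocket_4 below 0.016 m and height (world z) of slug_4_center below 0.042 m) or (horizontal distance between slug_4_center and pocket_5 below 0.016 m and height (world z) of slug_4_center below 0.042 m)) and ((horizontal distance between slug_5_center and pocket_0 below 0.016 m and height (world z) of slug_5_center below 0.042 m) or (horizontal distance between slug_5_center and pocket_1 below 0.016 m and height (world z) of slug_5_center below 0.042 m) or (horizontal distance between slug_5_center and pocket_2 below 0.016 m and height (world z) of slug_5_center below 0.042 m) or (horizontal distance between slug_5_center and pocket_3 below 0.016 m and height (world z) of slug_5_center below 0.042 m) or (horizontal distance between slug_5_center and pocket_4 below 0.016 m and height (world z) of slug_5_center below 0.042 m) or (horizontal distance between slug_5_center and pocket_5 below 0.016 m and height (world z) of slug_5_center below 0.042 m)) and horizontal distance between cover_seat and bowl_rim below 0.005 m and z of cover_seat in the frame of bowl_rim between -0.002 and 0.002 m and angle between cover_seat's own z axis and vertical below 0.03 rad), for 0.2 s.
2. the lock-off lever is flipped forward (value of joint lock above 0.95 rad), for 0.2 s.
3. the paddle is squeezed home for two seconds, the cover on and the slugs in (all of step 1 and value of joint paddle above 0.165 rad), for 1.8 s.
At the end, for the whole second after the job is handed in: Every slug rests in a pocket of the bowl (within 16 mm of the pocket's centre, below the spoke tops); the cover is at rest on the rim, within 5 mm of its centre, 2 mm in height and 0.03 rad of level; the lock-off lever is back within 0.25 rad of locked and the paddle is released (all of step 1 and value of joint lock below 0.25 rad and value of joint paddle below 0.04 rad and linear speed of cover below 0.02 m/s); the robot touches nothing.
It fails at once if the sample cup is moved more than 4 cm or tipped (distance of sample_jar from where it was at the start of the episode above 0.04 m or angle between sample_jar's own z axis and vertical above 0.5 rad).
It fails at once if the small beaker is moved more than 4 cm or tipped (distance of beaker_small from where it was at the start of the episode above 0.04 m or angle between beaker_small's own z axis and vertical above 0.5 rad).
Of slug_0, slug_1, slug_2, slug_3, slug_4, slug_5 only 4 to 6 are there at a start; the rules pass over those that are not, and their reading is None.
At some moment in a run one of slug_0, slug_1, slug_2, slug_3, slug_4, slug_5, cover may be knocked a few centimetres aside while the robot is not near it.
Once in a run the grip may slacken for a moment while it holds something.
It also fails if it takes over 210 s, if anything falls off the work surface, if the arm or the gripper's body presses on something with over 40 N, if the wrist force passes 120 N, or if a joint passes its speed limit or range.

## Robot

A 6-joint arm with a two-finger parallel gripper is mounted at the origin on a cart in front of the work surface, level with it; the furniture and walls round the work are solid. World frame = base frame: x ahead of the robot, y to its left, z up, the work surface at z = 0. Lengths are in m, angles in rad, forces in N, time in s.
With the tool pointing down it reaches from about 0.3 to 0.775 m from the base axis. Payload 14.6 kg.
Tool frame: the origin (TCP) lies at the very end of the fingers, on their centre line; the grasp point (between the pads) lies 19 mm behind it; z points along the fingers, y is the line along which they close (so a half turn about z gives the same grasp; the last joint's range is limited). The gripper opens to 94 mm and grips with 3 to 60 N. Pads are 16 mm wide; open, the fingers measure 119 mm over their backs; the gripper's body (75 mm by 177 mm) begins 78 mm behind the grasp point.
Start: joints at [-1.194, 0.3, 1.521, -0, 1.321, -0.067], TCP at [0.236, -0.497, 0.205] pointing down, gripper open.
Joint ranges: [-3.03, 3.03], [-0.79, 2.21], [0.23, 2.52], [-1.04, 4.18], [0, 3.07], [-2.55, 2.55]. Speed limits (rad/s): [2.22, 2.22, 2.57, 3.14, 3.14, 3.14].

## Interface

Orientations are given as [roll, pitch, yaw] about the fixed x, y, z axes, in that order (R = Rz(yaw) Ry(pitch) Rx(roll)).
In Python, from station import ctrl gives the robot as it stands.
- The arm moves only by the tool carry_out, never from a script. Its argument "motion" is text: rows parted by semicolons, each of 7 numbers parted by spaces: the shift along the world's x, y, z in m, then the turn, a rotation vector about the world's x, y, z in degrees, then the closure in counts, from 0 (fully open) to 255 (shut). In form: dx dy dz wx wy wz hand; .... A call has 1 to 20 rows; each row shifts and turns the commanded pose from where the row before left it; what a row does not reach is not made up. A row lasts 1/12 s, in which the tool goes at most 41.7 mm and 7.16 degrees, less where a joint would pass 70% of its speed; a pose out of reach is approached as far as the arm can. A call is refused whole if a number of a shift passes 0.0417 or a number of a turn 7.16, either way. A call with a gripper value outside its range is refused whole. The fingers move at their own pace and stop on an object; "grip_force" is the grip in N (left out, the last holds). Time passes only in rows, so rows that do not move let the fingers close. It gives the time, the measured TCP pose, the force, the opening and the grip force at its end, in the units of the state.
- ctrl.get_obs(): the state, without advancing time (a new reading comes with each control period).
- ctrl.camera(name): name is "side" or "top"; returns a dict with "pixels" (384x512x3 uint8, red, green, blue), "range_z" (384x512 float32, m along the optical axis (not along the pixel's ray), 0 where there is no reading), "K" (3x3 intrinsics, pixels), "dist" ([k1, k2, p1, p2, k3] as OpenCV has them; the pictures are not rectified), "position" and "attitude" of the camera in the world. Camera axes: x right, y up, looking along -z (the intrinsics and any distortion apply to the point x, -y, -z); pixel columns grow to the right and rows downward; lengths in m; the calibration is good to about 2 mm. A picture is of the moment at which its call begins.
- ctrl.hand_in(): hands the job in; it is judged then, once.
The state is a dict: "time_s": time; "qpos": joint angles; "joint_vel": joint speeds; "tau": joint torques, N m; "ee_pos": TCP position; "eef_rot": TCP orientation; "force": force on the tool from outside, world axes, zero at the start; "moment": the same for the moment, N m; "grip_width": finger opening in m; "grip_force": force on a finger pad.
Only numpy, scipy, OpenCV 4.12 (cv2) and the standard library are available. Lean on these libraries where they do the work, as an engineer would, in place of code of your own. Each camera call takes 0.05 s, during which the arm holds its last target. There are 200 camera calls.

## Working session

There is one attempt and no reset: what is moved stays moved. The work goes in short steps, Python scripts to look and compute and a tool call to move; the robot and the scene stay as the last step left them, time stands still between calls to the robot, and variables do not carry over. Pictures are saved under pics/ and viewed, at most 14 in all, crops included, and the job is handed in when it is done.

Besides the shell and the picture viewer there is one more tool, called after ">>>" by a JSON object that holds its "fn" and its "kwargs". carry_out: Moves the arm, as the interface text tells. Its arguments: {"type":"object","properties":{"motion":{"type":"string"},"grip_force":{"type":"number"}},"required":["motion"]}

```bash
mkdir -p pics; ls; cat > h.py <<'E'
import numpy as np, cv2
from station import ctrl
from scipy.spatial.transform import Rotation as R
def att(a):
    a=np.array(a,float)
    if a.shape==(3,3): return a
    if a.size==3: return R.from_euler('xyz',a).as_matrix()
    raise Exception(a)
def cloud(c):
    K=np.array(c['K']);d=np.array(c['dist'],float);z=c['range_z'];h,w=z.shape
    u,v=np.meshgrid(np.arange(w),np.arange(h))
    p=cv2.undistortPoints(np.stack([u,v],-1).reshape(-1,1,2).astype(np.float64),K,d).reshape(h,w,2)
    P=np.stack([p[...,0]*z,-p[...,1]*z,-z],-1)
    W=P@att(c['attitude']).T+np.array(c['position']); W[z==0]=np.nan
    return W
def save(c,n): cv2.imwrite('pics/'+n+'.png',c['pixels'][...,::-1])
E
python3 - <<'E'
from h import *
for n in('top','side'):
    c=ctrl.camera(n); save(c,n+'0'); print(n,c['position'],c['attitude'],c['K'],c['dist'])
    np.save(n+'W.npy',cloud(c)); np.save(n+'P.npy',c['pixels'])
o=ctrl.get_obs(); print({k:np.round(v,3) for k,v in o.items()})
E
```

```text
pics
top [0.31020366 0.04160617 1.10465334] [ 0.21909185  0.00479162 -1.53448828] [[366.01665833   0.         254.25890603]
 [  0.         366.01665833 195.14439432]
 [  0.           0.           1.        ]] [-0.11505602  0.          0.          0.          0.        ]
side [0.19401949 1.10438092 0.53281871] [ 1.20701978 -0.00880218 -2.83018945] [[415.04270612   0.         250.13475895]
 [  0.         415.04270612 195.53657454]
 [  0.           0.           1.        ]] [-0.10667307  0.          0.          0.          0.        ]
{'time_s': np.float64(0.1), 'qpos': array([-1.194,  0.3  ,  1.522, -0.   ,  1.321, -0.067]), 'joint_vel': array([ 0.   , -0.002, -0.001, -0.001, -0.   , -0.001]), 'tau': array([ 1.0000e-03, -5.3264e+01, -3.5328e+01,  7.1000e-02,  2.3000e-02,
       -0.0000e+00]), 'ee_pos': array([ 0.236, -0.496,  0.205]), 'eef_rot': array([-3.141, -0.   ,  0.444]), 'force': array([-0.464,  0.002, -0.156]), 'moment': array([ 0.022, -0.015, -0.023]), 'grip_force': np.float64(0.0), 'grip_width': np.float64(0.094)}
```

View pics/top0.png

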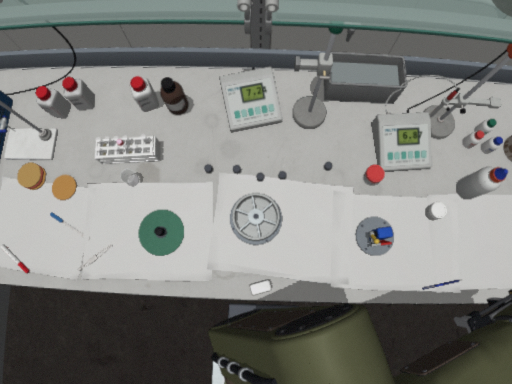

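View pics/side0.png

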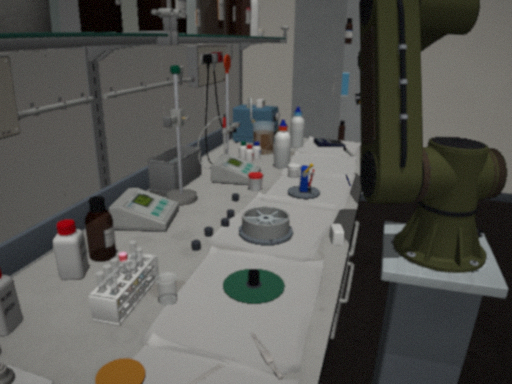

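The top view shows five slugs at about (208,169), (237,169), (260,177), (283,175) and (328,166). The cover is at (161,232), the bowl at (256,217), the stand at (376,236), the red-lidded cup at (374,175) and the beaker at (131,177).

```bash
cat >> h.py <<'E'
def slugs(W,P):
    m=(P.max(-1)<75)&(W[...,2]>.006)&(W[...,2]<.06)&(W[...,0]>.2)&(W[...,0]<.8)&(abs(W[...,1])<.6)
    n,l,s,_=cv2.connectedComponentsWithStats(m.astype(np.uint8))
    for i in range(1,n):
        if s[i,4]>12:
            q=W[l==i]; t=q[q[:,2]>np.percentile(q[:,2],60)-.004]
            print(s[i,:5],'mean',t.mean(0).round(4),'mid',((t.max(0)+t.min(0))/2)[:2].round(4),'ext',np.ptp(t,0).round(3))
E
python3 - <<'E'
from h import *
W=np.load('topW.npy');P=np.load('topP.npy')
slugs(W,P)
H=cv2.cvtColor(P,cv2.COLOR_RGB2HSV)
def rep(n,m):
    q=W[m&(np.abs(W[...,1])<.7)&(W[...,0]<.85)]
    if len(q): print(n,len(q),'mean',q.mean(0).round(4),'min',q.min(0).round(3),'max',q.max(0).round(3))
h,s,v=[H[...,i] for i in range(3)]
x,y,z=[W[...,i] for i in range(3)]
roi=lambda a,b,c,d:(np.arange(512)[None]>=a)&(np.arange(512)[None]<b)&(np.arange(384)[:,None]>=c)&(np.arange(384)[:,None]<d)
def circ(n,m):
    q=W[m]; A=np.c_[2*q[:,:2],np.ones(len(q))]
    c,*_=np.linalg.lstsq(A,(q[:,:2]**2).sum(1),rcond=None); print(n,len(q),c[:2],np.sqrt(c[2]+c[0]**2+c[1]**2),q[:,2].mean())
rep('cover disc',roi(125,200,200,265)&(z>.007)&(z<.018)); rep('knob',roi(125,200,200,265)&(z>.035))
rep('rim',roi(220,290,185,250)&(z>.054)&(z<.064)); circ('rim',roi(220,290,185,250)&(z>.054)&(z<.064))
rep('foot',roi(340,405,205,265)&(z>.009)&(z<.019)); circ('foot',roi(345,403,210,262)&(z>.01)&(z<.018)) 
rep('post',roi(345,405,210,265)&(z>.098)&(h>100)&(h<130)&(s>120))
rep('yellow',roi(345,405,210,265)&(h>20)&(h<35)&(s>120)&(z>.05))
rep('red',roi(345,405,210,265)&((h<8)|(h>172))&(s>120)&(z>.03))
rep('jar',roi(360,390,160,190)&(z>.052)); rep('beaker',roi(115,145,163,193)&(z>.03))
im=cv2.resize(P[200:270,335:415,::-1],None,fx=6,fy=6,interpolation=cv2.INTER_CUBIC)
im2=cv2.resize(P[180:255,215:300,::-1],None,fx=5,fy=5,interpolation=cv2.INTER_CUBIC)
cv2.imwrite('pics/st.png',im);
o=np.zeros((420,905,3),np.uint8);o[:420,:480]=im;o[:375,480:]=im2;cv2.imwrite('pics/crop1.png',cv2.resize(o,(790,367)))
E
```

```text
[324 165   6   5  15] mean [ 0.647  -0.1628  0.0242] mid [ 0.6473 -0.1643] ext [0.01  0.015 0.009]
[207 167   6   6  18] mean [0.6251 0.1961 0.0235] mid [0.6265 0.1978] ext [0.014 0.013 0.008]
[154 227  13  10  98] mean [0.4296 0.3323 0.0466] mid [0.4296 0.3333] ext [0.021 0.024 0.008]
cover disc 1590 mean [0.4278 0.3338 0.0131] min [0.339 0.215 0.007] max [0.519 0.431 0.018]
knob 68 mean [0.43   0.3315 0.046 ] min [0.419 0.32  0.036] max [0.443 0.345 0.051]
rim 377 mean [0.4816 0.0492 0.0585] min [ 0.414 -0.019  0.054] max [0.55  0.117 0.064]
rim 377 [0.48132293 0.04889463] 0.06313332638129918 0.0585426784942421
foot 812 mean [ 0.4413 -0.3021  0.0152] min [ 0.354 -0.405  0.009] max [ 0.536 -0.229  0.019]
foot 728 [ 0.44084418 -0.31142506] 0.047584514563753275 0.015153789645669567
post 158 mean [ 0.4399 -0.3097  0.1051] min [ 0.424 -0.332  0.098] max [ 0.455 -0.288  0.112]
yellow 37 mean [ 0.4189 -0.2776  0.1203] min [ 0.407 -0.287  0.093] max [ 0.431 -0.272  0.134]
red 38 mean [ 0.4137 -0.3165  0.0862] min [ 0.408 -0.328  0.047] max [ 0.424 -0.302  0.101]
jar 282 mean [ 0.6222 -0.3034  0.0615] min [ 0.595 -0.332  0.053] max [ 0.651 -0.276  0.068]
beaker 134 mean [0.5913 0.4433 0.049 ] min [0.568 0.419 0.03 ] max [0.611 0.462 0.064]
```

View pics/crop1.png

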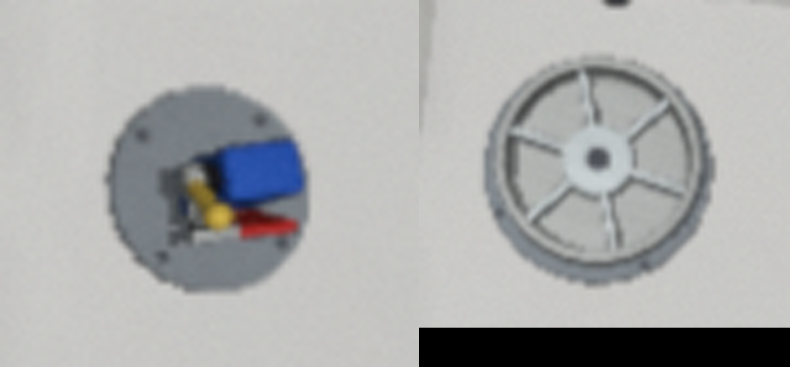

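The crop shows the stand with the lever over the paddle side (down, −x) and left of the post (+y), and the bowl with six spokes, one of them nearly vertical in the picture. Next I'll get the stand yaw, the pocket angles and the slug centres.

```bash
cat >> h.py <<'E'
def blobs(W,P,exclude=True):
    """upright slug tops seen from above: dark relative to the bench"""
    g=P.max(-1).astype(int); m=(g<110)&(W[...,2]<.06)&(W[...,0]>.25)&(W[...,0]<.72)&(W[...,1]>-.6)&(W[...,1]<.6)&(W[...,2]>.004)
    n,l,s,_=cv2.connectedComponentsWithStats(m.astype(np.uint8)); r=[]
    for i in range(1,n):
        q=W[l==i]
        if 20<s[i,4]<150 and s[i,2]<14 and s[i,3]<14: r.append(((q.min(0)+q.max(0))/2,s[i],q))
    return r
def at(c,u,v,z):
    K=np.array(c['K']);p=cv2.undistortPoints(np.array([[[u,v]]],float),K,np.array(c['dist'],float))[0,0]
    d=att(c['attitude'])@[p[0],-p[1],-1]; o=np.array(c['position']); return o+d*(z-o[2])/d[2]
E
python3 - <<'E'
from h import *
c=ctrl.camera('top');W=cloud(c);P=c['pixels'];H=cv2.cvtColor(P,cv2.COLOR_RGB2HSV)
for b,s,q in blobs(W,P):
    t=q[q[:,2]>.019]; print(s,b.round(3),len(t),t.mean(0).round(4), 'ray', at(c,s[0]+s[2]/2-.5,s[1]+s[3]/2-.5,.016).round(4))
m=(H[...,0]>100)&(H[...,0]<130)&(H[...,1]>120)&(W[...,2]>.1)&(W[...,1]<-.2)&(W[...,1]>-.4)
q=W[m][:,:2]; (cx,cy),sz,a=cv2.minAreaRect((q*1000).astype(np.float32)); print('post',cx,cy,sz,a)
e=np.linalg.eigh(np.cov(q.T))[1][:,1]; print('long axis deg',np.degrees(np.arctan2(e[1],e[0])))
cx,cy=.4813,.0489
d=W[...,:2]-[cx,cy];r=np.hypot(*np.moveaxis(d,-1,0)); a=np.degrees(np.arctan2(d[...,1],d[...,0]))%60
mm=(r>.03)&(r<.056)&(W[...,2]<.06); b=(a[mm]//4).astype(int); z=W[mm][:,2]; g=P[mm].mean(-1)
for k in range(15): print(k*4+2,z[b==k].mean().round(4),np.percentile(z[b==k],80).round(4),g[b==k].mean().round(1))
# outer circle fit: outermost rim pixels by angle
mm=(W[...,2]>.052)&(W[...,2]<.064)&(r<.08);aa=np.degrees(np.arctan2(d[...,1],d[...,0]))
o=[]
for k in range(-180,180,10):
    s=mm&(aa>=k)&(aa<k+10)
    if s.any(): i=np.argmax(np.where(s,r,0)); o.append(W.reshape(-1,3)[i])
o=np.array(o);A=np.c_[2*o[:,:2],np.ones(len(o))];s=np.linalg.lstsq(A,(o[:,:2]**2).sum(1),rcond=None)[0];print('outer',s[:2],np.sqrt(s[2]+s[0]**2+s[1]**2))
# cover: green circle
m=(H[...,0]>60)&(H[...,0]<95)&(H[...,1]>100)&(W[...,1]>.2)&(W[...,1]<.45)&(W[...,0]<.6)&(W[...,2]>.004)
k=cv2.minEnclosingCircle(np.argwhere(m)[:,::-1].astype(np.float32)); print(k, at(c,*k[0],.012)); q=W[m&(W[...,2]<.03)];print(q.mean(0),q.min(0),q.max(0))
E
```

```text
[324 162   8   9  55] [ 0.653 -0.167  0.019] 47 [ 0.6523 -0.1685  0.0248] ray [ 0.6533 -0.1691  0.016 ]
[205 165   8   8  56] [0.631 0.2   0.019] 46 [0.631  0.2009 0.0247] ray [0.632  0.2008 0.016 ]
[233 165   8   9  56] [0.632 0.113 0.02 ] 51 [0.6318 0.1134 0.0245] ray [0.6333 0.1137 0.016 ]
[278 171   8   8  50] [ 0.618 -0.026  0.019] 47 [ 0.617  -0.027   0.0247] ray [ 0.6205 -0.0261  0.016 ]
[257 173   7   8  49] [0.61  0.04  0.022] 44 [0.61   0.0406 0.0247] ray [0.6117 0.0401 0.016 ]
[364 172  12  13  57] [ 0.614 -0.295  0.034] 42 [ 0.6074 -0.289   0.0397] ray [ 0.6195 -0.3008  0.016 ]
post 440.63604736328125 -311.8042907714844 (28.920101165771484, 42.319007873535156) 9.579360008239746
long axis deg 97.18875836215267
2 0.0232 0.0247 171.6
6 0.0254 0.0259 160.3
10 0.0434 0.0515 156.6
14 0.0455 0.0526 158.5
18 0.0258 0.0258 155.8
22 0.0233 0.0251 170.1
26 0.0235 0.0253 173.3
30 0.0234 0.025 174.1
34 0.0233 0.0252 174.8
38 0.023 0.0247 175.8
42 0.0229 0.0251 175.1
46 0.0237 0.0254 176.0
50 0.0232 0.0245 175.3
54 0.0232 0.025 175.6
58 0.0233 0.0253 175.4
outer [0.48134168 0.04890043] 0.06818037727494754
((161.57598876953125, 232.2581024169922), 21.749624252319336) [0.42852673 0.33125884 0.012     ]
[0.4322545  0.33195473 0.01329224] [0.36333957 0.26965706 0.00782978] [0.49385026 0.39839254 0.01831287]
```

Slugs: S1 (.631,.2005), S2 (.632,.1135), S3 (.6105,.0405), S4 (.6185,−.0265), S5 (.6525,−.1685), tops at about 24 mm as they should be. The bowl is at (.4813,.0489), with the pockets at 42°+60k. I'll take S5 first, closing along −48°, which is also the tangent at the 222° pocket.

>>> {"fn": "carry_out", "kwargs": {"motion": "0.0298 0.0234 0 0 0 1.2 119; 0.0298 0.0234 0 0 0 1.2 119; 0.0298 0.0234 0 0 0 1.2 119; 0.0298 0.0234 0 0 0 1.2 119; 0.0298 0.0234 0 0 0 1.2 119; 0.0298 0.0234 0 0 0 1.2 119; 0.0298 0.0234 0 0 0 1.2 119; 0.0298 0.0234 -0.014 0 0 1.2 119; 0.0298 0.0234 -0.014 0 0 1.2 119; 0.0298 0.0234 -0.014 0 0 1.2 119; 0.0298 0.0234 -0.014 0 0 1.2 119; 0.0298 0.0234 -0.014 0 0 1.2 119; 0.0298 0.0234 -0.014 0 0 1.2 119; 0.0298 0.0234 -0.014 0 0 1.2 119; 0 0 0 0 0 0 119; 0 0 0 0 0 0 119; 0 0 0 0 0 0 119", "grip_force": 25}}

```text
time_s: 1.57
ee_pos: [0.653, -0.1694, 0.1073]
eef_rot: [-3.141, 0.0, 0.737]
force: [-1.0, 0.1, -0.2]
grip_width: 0.0501
grip_force: 0.0
```

>>> {"fn": "carry_out", "kwargs": {"motion": "0 0.0008 -0.03 0 0 0 119; 0 0 -0.03 0 0 0 119; 0 0 -0.022 0 0 0 119; 0 0 -0.010 0 0 0 119; 0 0 -0.005 0 0 0 119; 0 0 0 0 0 0 119; 0 0 0 0 0 0 200; 0 0 0 0 0 0 255; 0 0 0 0 0 0 255; 0 0 0 0 0 0 255; 0 0 0 0 0 0 255; 0 0 0 0 0 0 255; 0 0 0.01 0 0 0 255; 0 0 0.02 0 0 0 255; 0 0 0.03 0 0 0 255; 0 0 0.03 0 0 0 255; 0 0 0 0 0 0 255; 0 0 0 0 0 0 255"}}

```text
time_s: 3.07
ee_pos: [0.654, -0.1685, 0.1026]
eef_rot: [3.139, -0.002, 0.737]
force: [-0.3, -0.3, -1.8]
grip_width: 0.0239
grip_force: 25.0
```

>>> {"fn": "carry_out", "kwargs": {"motion": "-0.0291 0.027 0 0 0 0 255; -0.0291 0.027 0 0 0 0 255; -0.0291 0.027 0 0 0 0 255; -0.0291 0.027 0 0 0 0 255; -0.0291 0.027 0 0 0 0 255; -0.0291 0.027 0 0 0 0 255; -0.0291 0.027 0 0 0 0 255; 0 0 0 0 0 0 255; 0 0 -0.02 0 0 0 255; 0 0 -0.02 0 0 0 255; 0 0 -0.008 0 0 0 255; 0 0 0 0 0 0 255; 0 0 0 0 0 0 255; 0 0 0 0 0 0 157; 0 0 0 0 0 0 157; 0 0 0 0 0 0 157; 0 0 0 0 0 0 157; 0 0 0.02 0 0 0 157; 0 0 0.03 0 0 0 157"}}

```text
time_s: 4.65
ee_pos: [0.4483, 0.0207, 0.1014]
eef_rot: [-3.139, 0.003, 0.737]
force: [1.0, -0.6, 0.0]
grip_width: 0.0364
grip_force: 0.0
```

>>> {"fn": "carry_out", "kwargs": {"motion": "0.0403 0.0051 0 0 0 0 119; 0.0403 0.0051 0 0 0 0 119; 0.0403 0.0051 0 0 0 0 119; 0.0403 0.0051 0 0 0 0 119; 0 0 0 0 0 0 119; 0 0 -0.03 0 0 0 119; 0 0 -0.03 0 0 0 119; 0 0 -0.022 0 0 0 119; 0 0 -0.008 0 0 0 119; 0 0 -0.003 0 0 0 119; 0 0 0 0 0 0 119; 0 0 0 0 0 0 255; 0 0 0 0 0 0 255; 0 0 0 0 0 0 255; 0 0 0 0 0 0 255; 0 0 0 0 0 0 255; 0 0 0.02 0 0 0 255; 0 0 0.03 0 0 0 255; 0 0 0.04 0 0 0 255; 0 0 0 0 0 0 255"}}

```text
time_s: 6.32
ee_pos: [0.6138, 0.0412, 0.107]
eef_rot: [3.135, -0.008, 0.737]
force: [0.6, -0.4, 0.8]
grip_width: 0.0241
grip_force: 25.0
```

>>> {"fn": "carry_out", "kwargs": {"motion": "-0.0324 0.0124 0 0 0 0 255; -0.0324 0.0124 0 0 0 0 255; -0.0324 0.0124 0 0 0 0 255; 0 0 0 0 0 0 255; 0 0 -0.02 0 0 0 255; 0 0 -0.018 0 0 0 255; 0 0 -0.008 0 0 0 255; 0 0 0 0 0 0 255; 0 0 0 0 0 0 255; 0 0 0 0 0 0 157; 0 0 0 0 0 0 157; 0 0 0 0 0 0 157; 0 0 0 0 0 0 157; 0 0 0.02 0 0 0 157; 0 0 0.03 0 0 0 157; 0.0105 -0.0104 0 0 0 6 119; 0.0105 -0.0104 0 0 0 6 119; 0.0105 -0.0104 0 0 0 6 119; 0.0105 -0.0104 0 0 0 6 119; 0.0105 -0.0104 0 0 0 6 119"}}

```text
time_s: 7.98
ee_pos: [0.5667, 0.0257, 0.1038]
eef_rot: [3.141, -0.0, 1.266]
force: [-0.1, -0.4, -0.5]
grip_width: 0.0505
grip_force: 0.0
```

>>> {"fn": "carry_out", "kwargs": {"motion": "0.0105 -0.0104 0 0 0 6 119; 0.0105 -0.0104 0 0 0 6 119; 0.0105 -0.0104 0 0 0 6 119; 0.0105 -0.0104 0 0 0 6 119; 0.0105 -0.0104 0 0 0 6 119; 0 0 0 0 0 0 119; 0 0 -0.03 0 0 0 119; 0 0 -0.03 0 0 0 119; 0 0 0 0 0 0 119; 0 0 0 0 0 0 119"}}

```text
time_s: 8.82
ee_pos: [0.6178, -0.0253, 0.043]
eef_rot: [-3.139, -0.001, 1.782]
force: [0.6, -0.7, -0.3]
grip_width: 0.0503
grip_force: 0.0
```

>>> {"fn": "carry_out", "kwargs": {"motion": "0 -0.001 -0.02 0 0 0 119; 0 0 -0.010 0 0 0 119; 0 0 -0.003 0 0 0 119; 0 0 0 0 0 0 119; 0 0 0 0 0 0 255; 0 0 0 0 0 0 255; 0 0 0 0 0 0 255; 0 0 0 0 0 0 255; 0 0 0 0 0 0 255; 0 0 0.02 0 0 0 255; 0 0 0.03 0 0 0 255; 0 0 0.04 0 0 0 255; 0 0 0 0 0 0 255"}}

```text
time_s: 9.9
ee_pos: [0.6216, -0.027, 0.1081]
eef_rot: [3.132, 0.003, 1.784]
force: [0.8, -0.8, 0.7]
grip_width: 0.0237
grip_force: 25.0
```

>>> {"fn": "carry_out", "kwargs": {"motion": "-0.0321 0.0083 0 0 0 0 255; -0.0321 0.0083 0 0 0 0 255; -0.0321 0.0083 0 0 0 0 255; -0.0321 0.0083 0 0 0 0 255; 0 0 0 0 0 0 255; 0 0 -0.02 0 0 0 255; 0 0 -0.01 0 0 0 255; 0 0 0 0 0 0 255; 0 0 0 0 0 0 255"}}

```text
time_s: 10.65
ee_pos: [0.4903, 0.0064, 0.0701]
eef_rot: [-3.14, -0.0, 1.784]
force: [0.4, 0.1, -0.1]
grip_width: 0.0236
grip_force: 25.0
```

>>> {"fn": "carry_out", "kwargs": {"motion": "0 0 -0.012 0 0 0 255; 0 0 -0.006 0 0 0 255; 0 0 0 0 0 0 255; 0 0 0 0 0 0 157; 0 0 0 0 0 0 157; 0 0 0 0 0 0 157; 0 0 0 0 0 0 157; 0 0 0.02 0 0 0 157; 0 0 0.03 0 0 0 157; 0.0284 0.0213 0 0 0 0 119; 0.0284 0.0213 0 0 0 0 119; 0.0284 0.0213 0 0 0 0 119; 0.0284 0.0213 0 0 0 0 119; 0.0284 0.0213 0 0 0 0 119; 0 0 0 0 0 0 119; 0 0 -0.03 0 0 0 119; 0 0 -0.03 0 0 0 119; 0 0 0 0 0 0 119; 0 0 0 0 0 0 119"}}

```text
time_s: 12.23
ee_pos: [0.6315, 0.1127, 0.0419]
eef_rot: [-3.139, -0.0, 1.784]
force: [-0.4, -0.2, 0.4]
grip_width: 0.0502
grip_force: 0.0
```

```bash
cat > look.py <<'E'
import sys
from h import *
c=ctrl.camera('top');W=cloud(c);P=c['pixels']
for b,s,q in blobs(W,P):
    t=q[q[:,2]>.019]
    if len(t)>5: print(s,b.round(3),len(t),t.mean(0).round(4))
if len(sys.argv)>1: save(c,sys.argv[1])
E
python3 look.py top1; python3 -c "
from h import *
print(np.round(ctrl.get_obs()['ee_pos'],4))"
```

```text
[364 173  11  12  39] [ 0.616 -0.295  0.033] 32 [ 0.6079 -0.2898  0.0332]
[426 207   5  12  26] [ 0.515 -0.482  0.02 ] 14 [ 0.5203 -0.4769  0.026 ]
[0.6325 0.1128 0.0438]
```

View pics/top1.png

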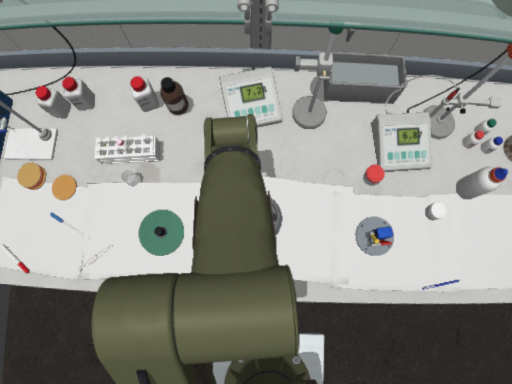

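The arm hides the bowl and the last two slugs. The cover at (161,232), the cup and the beaker haven't moved. I'll carry on with S2.

>>> {"fn": "carry_out", "kwargs": {"motion": "0 0.0007 -0.02 0 0 0 119; 0 0 -0.010 0 0 0 119; 0 0 -0.003 0 0 0 119; 0 0 0 0 0 0 119; 0 0 0 0 0 0 255; 0 0 0 0 0 0 255; 0 0 0 0 0 0 255; 0 0 0 0 0 0 255; 0 0 0 0 0 0 255; 0 0 0.02 0 0 0 255; 0 0 0.03 0 0 0 255; 0 0 0.04 0 0 0 255; 0 0 0 0 0 0 255; 0 0 0 0 0 0 255"}}

```text
time_s: 13.45
ee_pos: [0.6332, 0.1138, 0.1018]
eef_rot: [3.137, 0.0, 1.784]
force: [-1.0, 0.4, -2.2]
grip_width: 0.0243
grip_force: 25.0
```

>>> {"fn": "carry_out", "kwargs": {"motion": "-0.0399 -0.0056 0 0 0 0 255; -0.0399 -0.0056 0 0 0 0 255; -0.0399 -0.0056 0 0 0 0 255; -0.0399 -0.0056 0 0 0 0 255; 0 0 0 0 0 0 255; 0 0 -0.02 0 0 0 255; 0 0 -0.01 0 0 0 255; 0 0 0 0 0 0 255; 0 0 0 0 0 0 255"}}

```text
time_s: 14.2
ee_pos: [0.4723, 0.0912, 0.0686]
eef_rot: [-3.139, -0.0, 1.784]
force: [-0.2, -0.0, -1.0]
grip_width: 0.0247
grip_force: 25.0
```

>>> {"fn": "carry_out", "kwargs": {"motion": "0 0 -0.012 0 0 0 255; 0 0 -0.005 0 0 0 255; 0 0 0 0 0 0 255; 0 0 0 0 0 0 157; 0 0 0 0 0 0 157; 0 0 0 0 0 0 157; 0 0 0 0 0 0 157; 0 0 0.02 0 0 0 157; 0 0 0.03 0 0 0 157; 0.0159 0.011 0 0 0 6 119; 0.0159 0.011 0 0 0 6 119; 0.0159 0.011 0 0 0 6 119; 0.0159 0.011 0 0 0 6 119; 0.0159 0.011 0 0 0 6 119; 0.0159 0.011 0 0 0 6 119; 0.0159 0.011 0 0 0 6 119; 0.0159 0.011 0 0 0 6 119; 0.0159 0.011 0 0 0 6 119; 0.0159 0.011 0 0 0 6 119"}}

```text
time_s: 15.78
ee_pos: [0.6324, 0.2019, 0.1026]
eef_rot: [3.142, 0.0, 2.837]
force: [-0.1, -0.6, 0.4]
grip_width: 0.0498
grip_force: 0.0
```

>>> {"fn": "carry_out", "kwargs": {"motion": "0 0 0 0 0 0 119; 0 0 -0.03 0 0 0 119; 0 0 -0.03 0 0 0 119; 0 0 -0.02 0 0 0 119; 0 0 -0.008 0 0 0 119; 0 0 -0.003 0 0 0 119; 0 0 0 0 0 0 119; 0 0 0 0 0 0 255; 0 0 0 0 0 0 255; 0 0 0 0 0 0 255; 0 0 0 0 0 0 255; 0 0 0 0 0 0 255; 0 0 0.02 0 0 0 255; 0 0 0.03 0 0 0 255; 0 0 0.04 0 0 0 255; 0 0 0 0 0 0 255; 0 0 0 0 0 0 255"}}

```text
time_s: 17.2
ee_pos: [0.6326, 0.2015, 0.1039]
eef_rot: [3.139, 0.004, 2.831]
force: [-0.2, 0.1, -2.2]
grip_width: 0.0239
grip_force: 25.0
```

>>> {"fn": "carry_out", "kwargs": {"motion": "-0.0219 -0.0331 0 0 0 0 255; -0.0219 -0.0331 0 0 0 0 255; -0.0219 -0.0331 0 0 0 0 255; -0.0219 -0.0331 0 0 0 0 255; -0.0219 -0.0331 0 0 0 0 255; 0 0 0 0 0 0 255; 0 0 -0.02 0 0 0 255; 0 0 -0.01 0 0 0 255; 0 0 0 0 0 0 255; 0 0 0 0 0 0 255"}}

```text
time_s: 18.03
ee_pos: [0.5217, 0.0361, 0.0705]
eef_rot: [-3.141, -0.002, 2.832]
force: [0.3, -0.3, -0.2]
grip_width: 0.0241
grip_force: 25.0
```

>>> {"fn": "carry_out", "kwargs": {"motion": "0 0 -0.012 0 0 0 255; 0 0 -0.006 0 0 0 255; 0 0 0 0 0 0 255; 0 0 0 0 0 0 157; 0 0 0 0 0 0 157; 0 0 0 0 0 0 157; 0 0 0 0 0 0 157; 0 0 0.03 0 0 0 157; 0 0 0.04 0 0 0 157; -0.0103 0.0329 0.005 0 0 0 90; -0.0103 0.0329 0.005 0 0 0 90; -0.0103 0.0329 0.005 0 0 0 90; -0.0103 0.0329 0.005 0 0 0 90; -0.0103 0.0329 0.005 0 0 0 90; -0.0103 0.0329 0.005 0 0 0 90; -0.0103 0.0329 0 0 0 0 90; -0.0103 0.0329 0 0 0 0 90; -0.0103 0.0329 0 0 0 0 90; 0 0 0 0 0 0 90"}}

```text
time_s: 19.62
ee_pos: [0.4276, 0.3362, 0.1538]
eef_rot: [3.14, -0.0, 2.835]
force: [0.0, -0.7, -0.0]
grip_width: 0.0608
grip_force: 0.0
```

```bash
python3 look.py top2; python3 - <<'E'
from h import *
c=ctrl.camera('side'); save(c,'side2')
W=cloud(c);H=cv2.cvtColor(c['pixels'],cv2.COLOR_RGB2HSV)
m=(c['pixels'].max(-1)<60)&(W[...,1]>.25)&(W[...,1]<.42)&(W[...,0]>.33)&(W[...,0]<.55)&(W[...,2]>.022)&(W[...,2]<.06)
q=W[m];print('knob side',len(q),q.mean(0),q.min(0),q.max(0))
t=cv2.imread('pics/top2.png');s=cv2.imread('pics/side2.png')
a=cv2.resize(t[170:270,200:330],(520,400),interpolation=cv2.INTER_CUBIC);b=cv2.resize(s[255:310,210:295],(260,170))
o=np.zeros((400,790,3),np.uint8);o[:,:520]=a;o[:170,525:785]=b;cv2.imwrite('pics/crop2.png',o)
E
```

```text
[364 173  11  12  48] [ 0.616 -0.298  0.032] 34 [ 0.6078 -0.2886  0.0365]
[257 200   9   9  54] [0.52  0.034 0.045] 54 [0.5197 0.0344 0.0466]
[426 206   7  13  39] [ 0.516 -0.483  0.021] 25 [ 0.5161 -0.4801  0.0247]
[235 211  11  13  76] [0.479 0.095 0.039] 76 [0.4738 0.0949 0.042 ]
[268 213   9   8  53] [0.484 0.    0.037] 53 [ 4.827e-01 -2.000e-04  4.560e-02]
[262 224   8   8  51] [0.45  0.019 0.047] 51 [0.4489 0.0195 0.0478]
knob side 143 [0.42566844 0.34250765 0.03730706] [0.41535684 0.32629881 0.02211006] [0.4394982  0.35051589 0.04901211]
```

View pics/crop2.png

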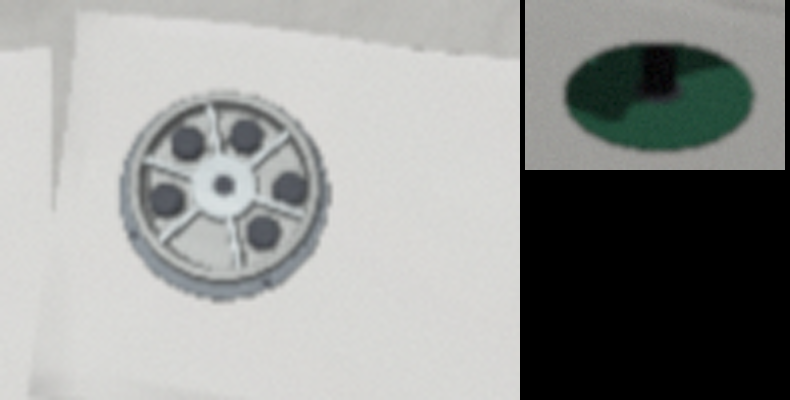

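All five slugs are in pockets of their own, and the pocket at lower left is empty. Now I'll refine the cover's position from the side view.

```bash
python3 - <<'E'
from h import *
c=ctrl.camera('side');W=cloud(c);H=cv2.cvtColor(c['pixels'],cv2.COLOR_RGB2HSV)
m=(H[...,0]>60)&(H[...,0]<95)&(H[...,1]>90)&(W[...,1]>.2)&(W[...,1]<.45)&(W[...,0]<.6)&(W[...,0]>.3)&(W[...,2]<.03)
q=W[m];print(len(q),q.mean(0),q.min(0),q.max(0))
h=cv2.convexHull(np.argwhere(m)[:,::-1].astype(np.int32))[:,0]
p=np.array([at(c,u,v,.011)[:2] for u,v in h]);A=np.c_[2*p,np.ones(len(p))];s=np.linalg.lstsq(A,(p**2).sum(1),rcond=None)[0];print('side circle',s[:2],np.sqrt(s[2]+s[:2]@s[:2]))
# same fit for bowl rim from side, to compare calibration
m=(np.abs(W[...,2]-.058)<.005)&(np.hypot(W[...,0]-.4813,W[...,1]-.0489)<.08); q=W[m]; A=np.c_[2*q[:,:2],np.ones(len(q))];s=np.linalg.lstsq(A,(q[:,:2]**2).sum(1),rcond=None)[0];print('rim side',s[:2],np.sqrt(s[2]+s[:2]@s[:2]))
W=np.load('topW.npy');P=np.load('topP.npy');H=cv2.cvtColor(P,cv2.COLOR_RGB2HSV);c=ctrl.camera('top')
m=(H[...,0]>60)&(H[...,0]<95)&(H[...,1]>90)&(W[...,1]>.2)&(W[...,1]<.45)&(W[...,0]<.6)
h=cv2.convexHull(np.argwhere(m)[:,::-1].astype(np.int32))[:,0]
p=np.array([at(c,u,v,.011)[:2] for u,v in h]);A=np.c_[2*p,np.ones(len(p))];s=np.linalg.lstsq(A,(p**2).sum(1),rcond=None)[0];print('top circle',s[:2],np.sqrt(s[2]+s[:2]@s[:2]))
E
```

```text
1322 [0.42540134 0.34740642 0.01262746] [0.36122691 0.27020049 0.00904318] [0.495263   0.40610623 0.02823945]
side circle [0.42845543 0.33712224] 0.0671048579320552
rim side [0.48058513 0.05307323] 0.06521963492081138
top circle [0.42931988 0.33340965] 0.06639517155579634
```

>>> {"fn": "carry_out", "kwargs": {"motion": "0 0 -0.03 0 0 0 90; 0 0 -0.03 0 0 0 90; 0 0 -0.02 0 0 0 90; 0 0 0 0 0 0 90; 0 0 0 0 0 0 90; 0 0 0 0 0 0 90", "grip_force": 40}}

```text
time_s: 20.32
ee_pos: [0.4304, 0.3317, 0.075]
eef_rot: [3.14, 0.001, 2.83]
force: [0.2, -0.9, -0.4]
grip_width: 0.061
grip_force: 0.0
```

>>> {"fn": "carry_out", "kwargs": {"motion": "-0.0008 0.0013 -0.03 0 0 0 90; 0 0 -0.015 0 0 0 90; 0 0 -0.008 0 0 0 90; 0 0 -0.004 0 0 0 90; 0 0 0 0 0 0 90; 0 0 0 0 0 0 150; 0 0 0 0 0 0 180; 0 0 0 0 0 0 255; 0 0 0 0 0 0 255; 0 0 0 0 0 0 255; 0 0 0 0 0 0 255; 0 0 0.01 0 0 0 255; 0 0 0.02 0 0 0 255; 0 0 0.03 0 0 0 255; 0 0 0.03 0 0 0 255; 0 0 0.02 0 0 0 255; 0 0 0 0 0 0 255; 0 0 0 0 0 0 255; 0 0 0 0 0 0 255"}}

```text
time_s: 21.9
ee_pos: [0.428, 0.3327, 0.1251]
eef_rot: [-3.14, -0.001, 2.831]
force: [-0.3, 0.0, -3.5]
grip_width: 0.0253
grip_force: 40.0
```

>>> {"fn": "carry_out", "kwargs": {"motion": "0.0052 -0.0284 0 0 0 0 255; 0.0052 -0.0284 0 0 0 0 255; 0.0052 -0.0284 0 0 0 0 255; 0.0052 -0.0284 0 0 0 0 255; 0.0052 -0.0284 0 0 0 0 255; 0.0052 -0.0284 0 0 0 0 255; 0.0052 -0.0284 0 0 0 0 255; 0.0052 -0.0284 0 0 0 0 255; 0.0052 -0.0284 0 0 0 0 255; 0.0052 -0.0284 0 0 0 0 255; 0 0 0 0 0 0 255; 0 0 0 0 0 0 255; 0 0 0 0 0 0 255; 0 0 0 0 0 0 255"}}

```text
time_s: 23.07
ee_pos: [0.4802, 0.05, 0.1257]
eef_rot: [-3.141, -0.001, 2.832]
force: [0.4, 0.4, -2.9]
grip_width: 0.0254
grip_force: 40.0
```

```bash
python3 - <<'E'
from h import *
o=ctrl.get_obs();print(np.round(o['ee_pos'],4),np.round(o['eef_rot'],3),o['grip_width'])
c=ctrl.camera('side'); save(c,'side3'); W=cloud(c);H=cv2.cvtColor(c['pixels'],cv2.COLOR_RGB2HSV)
m=(H[...,0]>60)&(H[...,0]<95)&(H[...,1]>90)&(abs(W[...,1]-.05)<.12)&(abs(W[...,0]-.48)<.12)&(W[...,2]>.09)&(W[...,2]<.15)
q=W[m];print(len(q),q.mean(0),q.min(0),q.max(0))
A=np.c_[q[:,:2],np.ones(len(q))];print('plane',np.linalg.lstsq(A,q[:,2],rcond=None)[0])
z=np.median(q[:,2]);h=cv2.convexHull(np.argwhere(m)[:,::-1].astype(np.int32))[:,0]
p=np.array([at(c,u,v,z)[:2] for u,v in h]);A=np.c_[2*p,np.ones(len(p))];s=np.linalg.lstsq(A,(p**2).sum(1),rcond=None)[0];print('circ',s[:2],np.sqrt(s[2]+s[:2]@s[:2]),z)
im=cv2.imread('pics/side3.png')[130:300,170:360];cv2.imwrite('pics/c3.png',cv2.resize(im,None,fx=3.4,fy=3.4))
E
```

```text
[0.4802 0.05   0.1257] [-3.141e+00 -1.000e-03  2.832e+00] 0.025427977449568748
488 [0.4736342  0.06845162 0.12174694] [ 0.41258016 -0.00180393  0.11927146] [0.54387953 0.12345509 0.12449744]
plane [-0.00518649 -0.00066619  0.12424904]
circ [0.47753549 0.05779632] 0.06488016014761958 0.12174957641518636
```

View pics/c3.png

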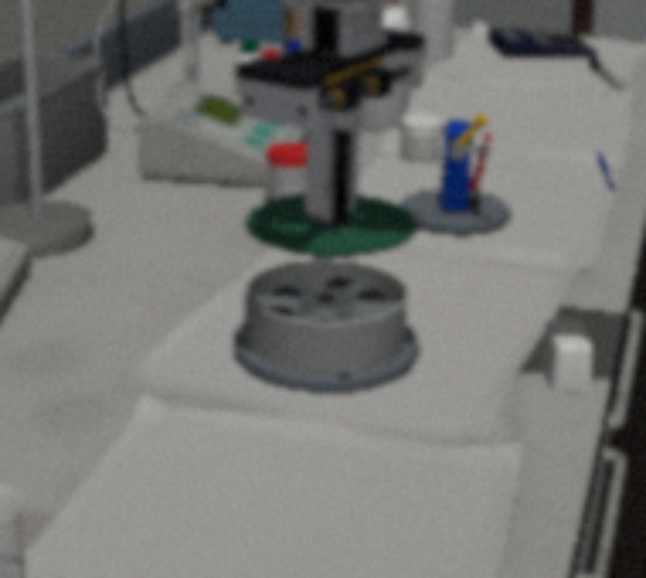

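The cover hangs level about 6 cm above the rim and is almost centred, so I'll nudge it slightly and lower it.

>>> {"fn": "carry_out", "kwargs": {"motion": "0.0015 -0.0008 -0.02 0 0 0 255; 0 0 -0.02 0 0 0 255; 0 0 -0.006 0 0 0 255; 0 0 -0.004 0 0 0 255; 0 0 -0.003 0 0 0 255; 0 0 -0.003 0 0 0 255; 0 0 -0.002 0 0 0 255; 0 0 0 0 0 0 255; 0 0 0 0 0 0 255"}}

```text
time_s: 23.87
ee_pos: [0.4825, 0.0487, 0.0688]
eef_rot: [3.141, 0.001, 2.831]
force: [2.0, 3.9, -5.5]
grip_width: 0.0256
grip_force: 40.0
```

>>> {"fn": "carry_out", "kwargs": {"motion": "0 0 -0.001 0 0 0 255; 0 0 0 0 0 0 255; 0 0 0 0 0 0 255; 0 0 0 0 0 0 255"}}

```text
time_s: 24.2
ee_pos: [0.4825, 0.0488, 0.0679]
eef_rot: [3.141, 0.001, 2.831]
force: [1.4, 5.4, -2.7]
grip_width: 0.0253
grip_force: 40.0
```

>>> {"fn": "carry_out", "kwargs": {"motion": "0.0003 0.001 0 0 0 0 255; 0 0.0005 -0.001 0 0 0 255; 0 0 0 0 0 0 255; 0 0 0 0 0 0 255"}}

```text
time_s: 24.53
ee_pos: [0.4827, 0.0494, 0.0677]
eef_rot: [-3.141, 0.001, 2.831]
force: [-6.9, -2.5, 14.5]
grip_width: 0.0256
grip_force: 40.0
```

Vertical contact: it's seated. I'll release, rise, move off towards the stand and check.

>>> {"fn": "carry_out", "kwargs": {"motion": "0 0 0.0005 0 0 0 255; 0 0 0 0 0 0 150; 0 0 0 0 0 0 120; 0 0 0 0 0 0 120; 0 0 0 0 0 0 120; 0 0 0.02 0 0 0 120; 0 0 0.03 0 0 0 120; 0 0 0.04 0 0 0 120; 0 0 0.04 0 0 0 120; 0 -0.03 0.02 0 0 -6 120; 0 -0.03 0.02 0 0 -6 120; 0 -0.03 0 0 0 -6 120; 0 -0.03 0 0 0 -6 120; 0 -0.03 0 0 0 -6 120; 0 -0.03 0 0 0 -6 120; 0 -0.03 0 0 0 -6 120; 0 0 0 0 0 0 120; 0 0 0 0 0 0 120"}}

```text
time_s: 26.03
ee_pos: [0.4822, -0.1611, 0.2366]
eef_rot: [-3.141, -0.0, 2.097]
force: [-0.8, 0.7, -0.3]
grip_width: 0.0495
grip_force: 0.0
```

```bash
cat > cov.py <<'E'
from h import *
o=ctrl.get_obs();print(o['time_s'],np.round(o['ee_pos'],4),np.round(o['eef_rot'],3))
for n in('side','top'):
    c=ctrl.camera(n); save(c,n+'4'); W=cloud(c);H=cv2.cvtColor(c['pixels'],cv2.COLOR_RGB2HSV)
    m=(H[...,0]>60)&(H[...,0]<95)&(H[...,1]>80)&(abs(W[...,1]-.05)<.12)&(abs(W[...,0]-.48)<.12)&(W[...,2]>.03)&(W[...,2]<.15)
    q=W[m]
    if len(q)<50: print(n,'hidden');continue
    print(n,len(q),q.mean(0).round(4),((q.min(0)+q.max(0))/2).round(4))
    A=np.c_[q[:,:2],np.ones(len(q))];print('plane',np.linalg.lstsq(A,q[:,2],rcond=None)[0][:2])
    h=cv2.convexHull(np.argwhere(m)[:,::-1].astype(np.int32))[:,0]
    p=np.array([at(c,u,v,.0625)[:2] for u,v in h]);A=np.c_[2*p,np.ones(len(p))];s=np.linalg.lstsq(A,(p**2).sum(1),rcond=None)[0];print('circ',s[:2],np.sqrt(s[2]+s[:2]@s[:2]))
E
python3 cov.py
```

```text
26.0333 [ 0.4822 -0.1611  0.2366] [-3.141 -0.     2.097]
side 632 [0.4784 0.0636 0.0642] [0.4808 0.0539 0.0756]
plane [-0.00163052 -0.00487661]
circ [0.48095023 0.05427317] 0.06774722566686321
top 1611 [0.4806 0.0481 0.0642] [0.4812 0.0492 0.0634]
plane [-0.000341   -0.00138463]
circ [0.48155528 0.04817236] 0.06796824701652222
```

View pics/side4.png

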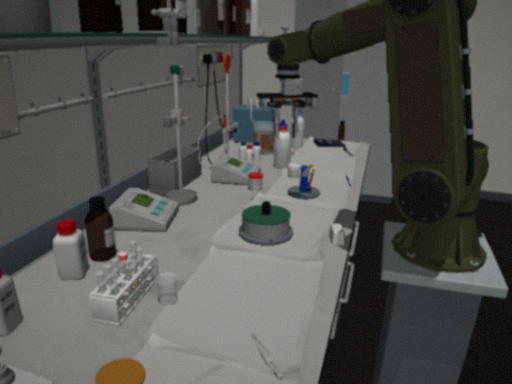

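The cover sits level and centred, within about 1 mm in both cameras. Next I'll refine the stand pose.

```bash
python3 - <<'E'
from h import *
from scipy.optimize import minimize
c=ctrl.camera('top');P=np.load('topP.npy').astype(float)
u0,v0,s=350,212,8
crop=cv2.resize(P[212:262,350:402],None,fx=s,fy=s,interpolation=cv2.INTER_CUBIC)
b=crop[...,2]-crop[...,:2].mean(-1)
U,V=np.meshgrid((np.arange(crop.shape[1])+.5)/s-.5+u0,(np.arange(crop.shape[0])+.5)/s-.5+v0)
K=np.array(c['K']);p=cv2.undistortPoints(np.stack([U,V],-1).reshape(-1,1,2),K,np.array(c['dist'],float))[:,0]
d=np.c_[p[:,0],-p[:,1],-np.ones(len(p))]@att(c['attitude']).T;o=np.array(c['position']);X=(o+d*((.104-o[2])/d[:,2:]))[:,:2]
b=b.ravel();hi=np.percentile(b,97);w=(b>hi*.5); print(hi)
(cx,cy),sz,a=cv2.minAreaRect((X[w]*1000).astype(np.float32));print(cx,cy,sz,a)
# box fit: maximise inside minus outside
def cost(t):
    q=X-t[:2];cs,sn=np.cos(t[2]),np.sin(t[2]);x=q@[cs,sn];y=q@[-sn,cs]
    f=1/(1+np.exp(np.clip((np.maximum(abs(x)-.015,abs(y)-.022))/.001,-40,40)))
    return ((np.clip(b/hi,0,1)-f)**2).sum()
for y0 in(.05,.15,.25):
    r=minimize(cost,[cx/1e3,cy/1e3,y0],method='Nelder-Mead',options=dict(initial_simplex=np.array([cx/1e3,cy/1e3,y0])+np.array([[0,0,0],[.004,0,0],[0,.004,0],[0,0,.1]])));print(r.x,r.fun)
t=r.x;ex=np.array([np.cos(t[2]),np.sin(t[2])]);ey=np.array([-ex[1],ex[0]])
pc=t[:2];print('squeeze',pc-.004*ex,'pivot',pc+.036*ey,'locked tip',pc+.036*ey-.0226*ex,'fwd tip',pc+.036*ey+.0226*ex)
# yellow ball centroid at z .121
W=np.load('topW.npy');H=cv2.cvtColor(P.astype(np.uint8),cv2.COLOR_RGB2HSV)
m=(H[...,0]>20)&(H[...,0]<35)&(H[...,1]>120)&(W[...,2]>.112)&(W[...,1]<-.2);print(W[m].mean(0),m.sum(),np.sort(W[m][:,0])[:8])
cr=cv2.imread('pics/top4.png')[195:280,320:430]; cv2.imwrite('pics/c4.png',cv2.resize(cr,None,fx=5,fy=5))
E
```

```text
106.47583436297252
439.83172607421875 -310.3404541015625 (30.23527717590332, 44.922000885009766) 9.588323593139648
[ 0.44003315 -0.31078147  0.17423699] 478.4111634791499
[ 0.44003315 -0.31078137  0.17432675] 478.41110502233573
[ 0.44003419 -0.31078126  0.1742504 ] 478.411167932749
squeeze [ 0.43609476 -0.31147474] pivot [ 0.43379287 -0.27532642] locked tip [ 0.41153511 -0.27924458] fwd tip [ 0.45605064 -0.27140826]
[ 0.41013193 -0.28677488  0.1284542 ] 29 [0.2545622  0.40703535 0.40946354 0.40954184 0.40954843 0.40974511
 0.4101218  0.4118085 ]
```

>>> {"fn": "carry_out", "kwargs": {"motion": "-0.0142 -0.023 0 0 0 -4 146; -0.0142 -0.023 0 0 0 -4 146; -0.0142 -0.023 0 0 0 -4 146; -0.0142 -0.023 0 0 0 -4 146; -0.0142 -0.023 0 0 0 -4 146; 0 0 -0.03 0 0 0 146; 0 0 -0.03 0 0 0 146; 0 0 -0.02 0 0 0 146; 0 0 0 0 0 0 146; 0 0 0 0 0 0 146; 0 0 0 0 0 0 146"}}

```text
time_s: 27.1
ee_pos: [0.4123, -0.275, 0.1585]
eef_rot: [3.14, 0.001, 1.751]
force: [0.2, -0.3, 0.4]
grip_width: 0.0407
grip_force: 0.0
```

```bash
python3 - <<'E'
from h import *
c=ctrl.camera('side');save(c,'side5');cr=cv2.imread('pics/side5.png')[130:215,260:360]; cv2.imwrite('pics/c5.png',cv2.resize(cr,None,fx=6,fy=6,interpolation=cv2.INTER_CUBIC))
E
```

```text
(no output)
```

View pics/c5.png

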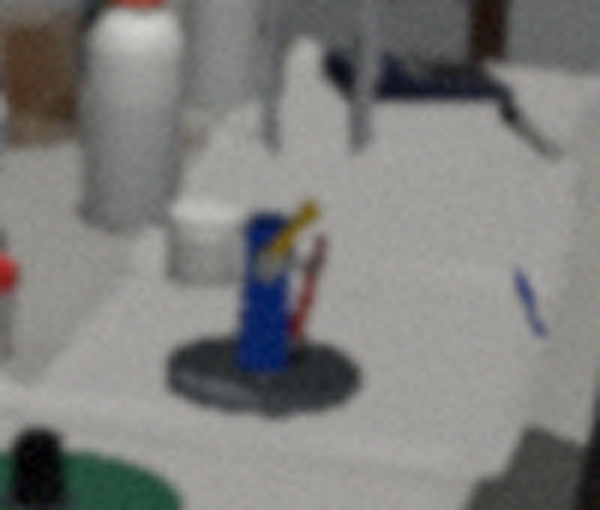

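The side crop shows the ball at (312,210), centred between the fingertips at x=268 and x=360. I'll lower and push the lever forward.

>>> {"fn": "carry_out", "kwargs": {"motion": "0 0 -0.02 0 0 0 146; 0 0 -0.02 0 0 0 146; 0 0 -0.012 0 0 0 146; 0 0 0 0 0 0 146; 0 0 0 0 0 0 146; 0.006 0.001 0 0 0 0 146; 0.006 0.001 0 0 0 0 146; 0.006 0.001 0 0 0 0 146; 0.006 0.001 0 0 0 0 146; 0.006 0.001 0 0 0 0 146; 0.006 0.001 0 0 0 0 146; 0.006 0.001 0 0 0 0 146; 0.006 0.001 0 0 0 0 146; 0 0 0 0 0 0 146; 0 0 0 0 0 0 146"}}

```text
time_s: 28.4
ee_pos: [0.4597, -0.2669, 0.1047]
eef_rot: [3.141, -0.0, 1.75]
force: [0.3, -0.0, -0.8]
grip_width: 0.0402
grip_force: 0.0
```

>>> {"fn": "carry_out", "kwargs": {"motion": "0.003 0.0005 0 0 0 0 146; 0 0 0 0 0 0 146; 0 0 0 0 0 0 146; 0 0 0 0 0 0 146; -0.005 -0.001 0 0 0 0 146; 0 0 0.03 0 0 0 146; 0 0 0.03 0 0 0 146; 0 0 0.02 0 0 0 146; 0 0 0 0 0 0 100; 0 0 0 0 0 0 60"}}

```text
time_s: 29.23
ee_pos: [0.4576, -0.2678, 0.1857]
eef_rot: [3.14, 0.001, 1.749]
force: [0.4, 0.4, -0.4]
grip_width: 0.0501
grip_force: 0.0
```

```bash
python3 - <<'E'
from h import *
c=ctrl.camera('side');save(c,'side6');cr=cv2.imread('pics/side6.png')[150:215,270:350]; cv2.imwrite('pics/c6.png',cv2.resize(cr,None,fx=6,fy=6,interpolation=cv2.INTER_CUBIC))
E
```

```text
(no output)
```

View pics/c6.png

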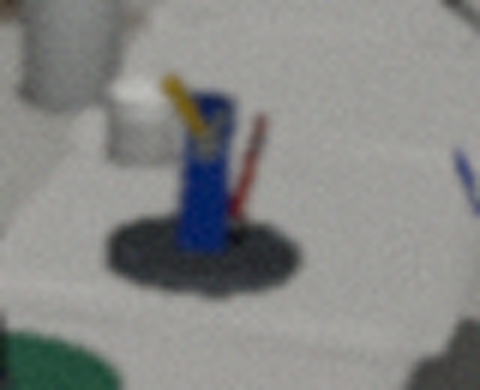

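The lever leans forward, with the ball at (172,85) and the pivot at about (205,135) in the crop. Now to straddle the post and paddle.

>>> {"fn": "carry_out", "kwargs": {"motion": "-0.0109 -0.022 0 0 0 0 0; -0.0109 -0.022 0 0 0 0 0; 0 0 0 0 0 0 0; 0 0 0 0 0 0 0; 0 0 0 0 0 0 0; 0 0 0 0 0 0 0", "grip_force": 30}}

```text
time_s: 29.78
ee_pos: [0.4358, -0.3109, 0.1844]
eef_rot: [-3.141, -0.001, 1.75]
force: [0.2, 0.2, 0.6]
grip_width: 0.0925
grip_force: 0.0
```

>>> {"fn": "carry_out", "kwargs": {"motion": "0 0 -0.03 0 0 0 0; 0 0 -0.03 0 0 0 0; 0 0 -0.03 0 0 0 0; 0 0 -0.02 0 0 0 0; 0 0 -0.01 0 0 0 0; 0 0 0 0 0 0 0; 0 0 0 0 0 0 0; 0 0 0 0 0 0 130; 0 0 0 0 0 0 160; 0 0 0 0 0 0 255; 0 0 0 0 0 0 255; 0 0 0 0 0 0 255; 0 0 0 0 0 0 255"}}

```text
time_s: 30.87
ee_pos: [0.4357, -0.3117, 0.0652]
eef_rot: [3.141, 0.0, 1.749]
force: [-3.2, 0.8, 1.3]
grip_width: 0.0572
grip_force: 1.2
```

>>> {"fn": "carry_out", "kwargs": {"motion": "0 0 0 0 0 0 255; 0 0 0 0 0 0 255; 0 0 0 0 0 0 255; 0 0 0 0 0 0 255; 0 0 0 0 0 0 255; 0 0 0 0 0 0 255"}}

```text
time_s: 31.37
ee_pos: [0.4377, -0.3114, 0.065]
eef_rot: [3.138, 0.001, 1.749]
force: [17.7, 0.6, -6.5]
grip_width: 0.0374
grip_force: 30.0
```

>>> {"fn": "carry_out", "kwargs": {"motion": "0.001 0 0 0 0 0 255; 0.001 0.0003 0 0 0 0 255; 0 0 0 0 0 0 255; 0 0 0 0 0 0 255; 0 0 0 0 0 0 255; 0 0 0 0 0 0 255; 0 0 0 0 0 0 255; 0 0 0 0 0 0 255; 0 0 0 0 0 0 255; 0 0 0 0 0 0 255; 0 0 0 0 0 0 255; 0 0 0 0 0 0 255; 0 0 0 0 0 0 255; 0 0 0 0 0 0 255; 0 0 0 0 0 0 255; 0 0 0 0 0 0 255; 0 0 0 0 0 0 255; 0 0 0 0 0 0 255; 0 0 0 0 0 0 255; 0 0 0 0 0 0 255"}}

```text
time_s: 33.03
ee_pos: [0.4378, -0.3113, 0.065]
eef_rot: [3.141, 0.0, 1.749]
force: [4.4, 1.2, 2.9]
grip_width: 0.0371
grip_force: 30.0
```

>>> {"fn": "carry_out", "kwargs": {"motion": "0 0 0 0 0 0 255; 0 0 0 0 0 0 255; 0 0 0 0 0 0 255; 0 0 0 0 0 0 255; 0 0 0 0 0 0 255; 0 0 0 0 0 0 255; 0 0 0 0 0 0 255; 0 0 0 0 0 0 255; 0 0 0 0 0 0 255; 0 0 0 0 0 0 255; 0 0 0 0 0 0 255; 0 0 0 0 0 0 255; 0 0 0 0 0 0 255; 0 0 0 0 0 0 255; 0 0 0 0 0 0 255; 0 0 0 0 0 0 255; 0 0 0 0 0 0 255; 0 0 0 0 0 0 255; 0 0 0 0 0 0 255; 0 0 0 0 0 0 255"}}

```text
time_s: 34.7
ee_pos: [0.4378, -0.3114, 0.0651]
eef_rot: [3.141, 0.0, 1.749]
force: [5.7, 0.7, 2.3]
grip_width: 0.0368
grip_force: 30.0
```

>>> {"fn": "carry_out", "kwargs": {"motion": "0 0 0 0 0 0 255; 0 0 0 0 0 0 255; 0 0 0 0 0 0 255; 0 0 0 0 0 0 255; 0 0 0 0 0 0 255; 0 0 0 0 0 0 255; 0 0 0 0 0 0 255; 0 0 0 0 0 0 255; 0 0 0 0 0 0 255; 0 0 0 0 0 0 255; 0 0 0 0 0 0 255; 0 0 0 0 0 0 255; 0 0 0 0 0 0 255; 0 0 0 0 0 0 255; 0 0 0 0 0 0 255; 0 0 0 0 0 0 255; 0 0 0 0 0 0 255; 0 0 0 0 0 0 255; 0 0 0 0 0 0 255; 0 0 0 0 0 0 255"}}

```text
time_s: 36.37
ee_pos: [0.4378, -0.3114, 0.065]
eef_rot: [3.141, 0.0, 1.749]
force: [5.1, 1.0, 2.8]
grip_width: 0.0372
grip_force: 30.0
```

```bash
sed -i "s/n+'4'/n+'7'/" cov.py; python3 cov.py
```

```text
36.3667 [ 0.4378 -0.3114  0.065 ] [3.141 0.    1.749]
side 640 [0.4781 0.0635 0.0642] [0.4803 0.0544 0.0781]
plane [-0.0011644  -0.00529949]
circ [0.48147009 0.05305503] 0.06842452732598632
top 1601 [0.4807 0.0479 0.0643] [0.4815 0.048  0.0647]
plane [0.00240451 0.00050696]
circ [0.48149173 0.04801473] 0.06805792754939922
```

Held home for about 5 s with the cover still on. Releasing, then over to the lever.

>>> {"fn": "carry_out", "kwargs": {"motion": "-0.001 0 0 0 0 0 120; 0 0 0 0 0 0 0; 0 0 0 0 0 0 0; 0 0 0 0 0 0 0; 0 0 0 0 0 0 0; 0 0 0 0 0 0 0; 0 0 0.03 0 0 0 0; 0 0 0.03 0 0 0 0; 0 0 0.03 0 0 0 0; 0 0 0.03 0 0 0 0; 0.0092 0.0213 0 0 0 0 146; 0.0092 0.0213 0 0 0 0 146; 0 0 0 0 0 0 146; 0 0 0 0 0 0 146; 0 0 0 0 0 0 146; 0 0 0 0 0 0 146; 0 0 0 0 0 0 146"}}

```text
time_s: 37.88
ee_pos: [0.4548, -0.2693, 0.1848]
eef_rot: [-3.141, -0.0, 1.748]
force: [0.6, 0.7, -1.3]
grip_width: 0.0505
grip_force: 0.0
```

>>> {"fn": "carry_out", "kwargs": {"motion": "0 0 -0.02 0 0 0 146; 0 0 -0.02 0 0 0 146; 0 0 -0.02 0 0 0 146; 0 0 -0.018 0 0 0 146; 0 0 0 0 0 0 146; 0 0 0 0 0 0 146; -0.0064 -0.0011 0 0 0 0 146; -0.0064 -0.0011 0 0 0 0 146; -0.0064 -0.0011 0 0 0 0 146; -0.0064 -0.0011 0 0 0 0 146; -0.0064 -0.0011 0 0 0 0 146; -0.0064 -0.0011 0 0 0 0 146; -0.0064 -0.0011 0 0 0 0 146; -0.0064 -0.0011 0 0 0 0 146; 0 0 0 0 0 0 146; 0 0 0 0 0 0 146"}}

```text
time_s: 39.22
ee_pos: [0.4053, -0.2781, 0.1086]
eef_rot: [3.137, 0.003, 1.749]
force: [8.0, 2.9, 10.5]
grip_width: 0.0402
grip_force: 7.0
```

It's pressing on the end stop. I'll back off, rise, move clear and look.

>>> {"fn": "carry_out", "kwargs": {"motion": "0.004 0.0007 0 0 0 0 146; 0.003 0.0005 0 0 0 0 146; 0 0 0 0 0 0 146; 0 0 0.03 0 0 0 146; 0 0 0.03 0 0 0 146; 0 0 0.04 0 0 0 146; 0 -0.03 0.01 0 0 0 146; 0 -0.03 0.01 0 0 0 146; -0.01 -0.03 0 0 0 0 146; -0.01 -0.03 0 0 0 0 146; 0 0 0 0 0 0 146; 0 0 0 0 0 0 146"}}

```text
time_s: 40.22
ee_pos: [0.3899, -0.3971, 0.2261]
eef_rot: [-3.141, -0.001, 1.747]
force: [-0.1, -0.0, 0.3]
grip_width: 0.0402
grip_force: 0.0
```

```bash
sed -i "s/n+'7'/n+'8'/" cov.py; python3 cov.py; python3 - <<'E'
import cv2
cr=cv2.imread('pics/side8.png')[150:265,220:350]; cv2.imwrite('pics/c8.png',cv2.resize(cr,None,fx=5,fy=5,interpolation=cv2.INTER_CUBIC))
E
```

```text
40.2167 [ 0.3899 -0.3971  0.2261] [-3.141e+00 -1.000e-03  1.747e+00]
side 642 [0.4786 0.0638 0.0642] [0.4806 0.0547 0.0762]
plane [-0.00058499 -0.00453089]
circ [0.48124794 0.05406998] 0.06785526012861297
top 1616 [0.4807 0.048  0.0643] [0.4815 0.0478 0.0646]
plane [ 0.00035962 -0.00247274]
circ [0.48158597 0.04798736] 0.06807654061780134
```

View pics/c8.png

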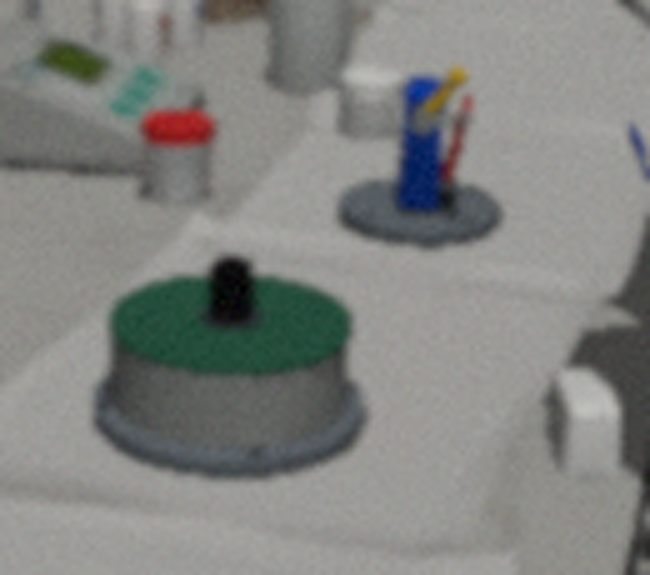

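The cover sits flat on the bowl, with the knob at (230,290). The lever leans back to the paddle side with its ball at (457,76), and the paddle has sprung out at (460,140). The cup at (178,155) is untouched, so I'm handing in.

```bash
python3 -c "
from station import ctrl
print(ctrl.hand_in())"
```

```text
the job is handed in; nothing more can be done
None
```

I handed the job in at about 40 s of robot time, with no verdict returned: all five slugs went into separate pockets, the cover sits level and centred on the rim, the paddle was squeezed home for about 5 s and sprang back, the lever is back at locked, and I didn't touch the cup or beaker.

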